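Tighten the lock ring of a printer's screw bearing with a pin spanner

ROBOT

A 6-joint arm with a two-finger parallel gripper is mounted at the origin on the work surface. World frame = base frame: x ahead of the robot, y to its left, z up, the work surface at z = 0. Lengths are in m, angles in rad, forces in N, time in s.
With the tool pointing down it reaches from about 0.275 to 0.875 m from the base axis. Payload 12.5 kg.
Tool frame: the origin (TCP) lies midway between the tips of the shut fingers; the grasp point (between the pads) lies 19 mm behind it; z points along the fingers, y is the line along which they close (so a half turn about z gives the same grasp; the last joint's range is limited). The gripper opens to 85 mm and grips with 20 to 120 N. Pads are 22 mm wide; open, the fingers measure 114 mm over their backs; the gripper's body (76 mm by 85 mm) begins 54 mm behind the grasp point. The pads swing forward as they close: fully open they stand 13 mm farther back than shut.
Start: joints at [1.245, 0.351, 1.652, -0, 1.139, -0.085], TCP at [0.131, 0.534, 0.231] pointing down, gripper open.
Joint ranges: [-2.75, 2.75], [-0.79, 2.1], [0.01, 2.65], [-1.57, 4.71], [0.07, 3.14], [-2.87, 2.87]. Speed limits (rad/s): [2.22, 2.22, 2.79, 3.14, 3.14, 3.14].

INTERFACE

Orientations are given as a 3x3 rotation matrix whose columns are the frame's x, y, z axes.
In Python, from workcell import robot gives the robot as it stands.
- The arm moves only by the tool apply_moves, never from a script. Its argument "motion" is a list of rows, each a list of 7 numbers: the turn, a rotation vector about the world's x, y, z as a fraction of full scale, then the shift along the world's x, y, z as a fraction of full scale, then the finger opening in mm, from 0 to 85.4. A call has 1 to 20 rows; each row is the pose to reach, as a shift and turn from the pose commanded when the call began, turning the shorter way round; what a row does not reach only later rows make up. Full scale, the value 1, is 0.75 m for a shift and 180 degrees for a turn. A row lasts 1/8 s, in which the tool goes at most 62.5 mm and 10.7 degrees, less where a joint would pass 70% of its speed; a pose out of reach is approached as far as the arm can. A call with a number of a shift or a turn outside -1 to 1 is refused whole. A call with a gripper value outside its range is refused whole. The fingers move at their own pace and stop on an object; "squeeze" is the grip in N (left out, the last holds). Time passes only in rows, so rows that repeat a pose let the fingers close. It gives the time, the measured TCP pose, the force, the opening and the grip force at its end, in the units of the state.
- robot.get_obs(): the state, without advancing time (a new reading comes with each control period).
- robot.read_camera(name): name is "side" or "top" or "wrist"; returns the picture (480x640x3 uint8, red, green, blue); there is no depth.
- robot.get_calibration(name): a dict with "intrinsics" (3x3 intrinsics, pixels), "k1" (the pictures are not rectified: a ray, as slopes to the right and down, at radius r is drawn at 1 + k1 r^2 times it, then the intrinsics apply), "position" and "rotation" of the camera in the world. Camera axes: x right, y down, z forward; pixel columns grow to the right and rows downward; lengths in m; the calibration is good to about 2 mm. A picture is of the moment at which its call begins: read the wrist's pose just before it. get_calibration takes no time and is no camera call; for the wrist camera it gives the pose at the moment of the call.
- robot.close_job(): hands the job in; it is judged then, once.
Trained networks look in the newest picture that a camera, given by its name, has taken for a name from the list of things; names that differ only in an ending like _2 or _b are one class to them, and where a whole thing is asked for, a point or a joint stands for the part that bears it (a point fixed in the world has none). Each returns a list of dicts, best first, with "score" (0 to 1); they miss things now and then, are a little off and sometimes report something else, mostly with a low value. They report only what shows in the picture. A call takes as long as a camera call. They do not tell look-alikes from the thing itself.
- robot.search_frame(label, camera): "box" ([left, top, right, bottom] in pixels, round what is visible of it).
The state is a dict: "t": time; "qpos": joint angles; "qd": joint speeds; "effort": joint torques, N m; "tcp_pos": TCP position; "tcp_rot": TCP orientation; "ft_force": force on the tool from outside, world axes, zero at the start; "ft_torque": the same for the moment, N m; "grip_width": opening from 0.0 (shut) to 1.0 (fully open); "grasp_force": force on a finger pad.
Only numpy, scipy, OpenCV 4.12 (cv2) and the standard library are available. Lean on these libraries where they do the work, as an engineer would, in place of code of your own. Each camera call takes 0.05 s, during which the arm holds its last target. There are 200 camera calls.

TASK

The lock ring on the lead-screw bearing block is slack: lift the pin spanner out of its round stand, fit both prongs fully into two opposite holes of the ring without ever pressing hard (feel for the holes lightly, never ram or wrench), and turn the ring with it, clockwise seen from above, until it is fully tight at its stop. Then lift the spanner off, set it back upright in its stand, seated on the ledge, and let go. Leave the other things on the bench where they are.

Things in the scene. Friction and masses are not known exactly. Their poses are not given: they have to be found in the camera images.
- ring_top (a point): On the axis of the dark steel lock ring (68 mm across, 12 mm thick, 24 mm bore), level with its top face, 58 mm above the bench; axes are the fixed block's, z up. Face: 4 round holes, 90 degrees apart, centres on a 22 mm radius, 8.5 mm wide, 9 mm deep. The holes' angle differs every time and is not given: see it or feel for it (sweeping the prongs through 90 degrees always meets a pair).
- block_foot (a point): Centre of the underside of the bearing block that carries the ring, on the bench; fixed. Plain aluminium: a square flange 90 x 90 x 12 mm, on it a round body 84 mm across up to 46 mm, then the lock ring from 46 to 58 mm. The screw's end shows in the ring's bore, 2 mm below the ring's face.
- lock_ring (a joint): Turn of the lock ring about its vertical axis, rad: grows clockwise seen from above (tightening). Starts slack at 0.5 to 0.8; tight at its hard stop at 1.2. Turns against a steady friction of about 0.25 N m (so a light push on its face does not drag it) and stays where left. Tells how far it is from tight, not where the holes are.
- spanner_grip (a point): Centre of the flat grip atop the loose plain steel pin spanner (0.2 to 0.3 kg). The grip is an upright flat bar, 50 mm long along the spanner's x, 14 mm thick along y, 40 mm tall (20 mm above and below this point): pinch it across its thickness from above. z up along its axis. Below it a stem 18 mm across, then the foot.
- spanner_foot (a point): Centre of the flat underside of the spanner's foot, 66 mm below the grip's centre. Foot: plate 58 mm along x, 28 along y, 10 thick. Under it two round prongs, 6 mm thick, 8 mm long, tapering over the last 2 mm to 3 mm, at 22 mm either side along the spanner's x. Fully engaged, the underside lies on the ring's face, centred on ring_top.
- stand_ledge (a point): Centre of the fixed round grey plastic spanner stand at the height of its ledge, 20 mm above the bench. Stand: 80 mm across, 28 mm tall; a round recess 70 mm across and 8 mm deep, its floor a ledge round a well 53 mm across and 16 mm deep. The spanner's foot lies on the ledge at any angle, prongs in the well.
- mouse_figure: Bystander: small dark printed mouse figure, 42 mm across, 70 mm tall; origin at the centre of its underside.
- test_ring_block: Bystander: white printed open square frame standing on edge, 50 x 12 x 50 mm; origin under its centre.
- scraper: Bystander: spatula scraper with black handle, 190 mm long, lying flat; origin under its middle.
- screwdriver: Bystander: screwdriver with black handle, 170 mm long, lying flat; origin under its middle.
- grease_jar: Bystander: closed jar 48 mm across, 50 mm tall; origin at the centre of its underside.
- bearing_a: Bystander: small steel bearing disc 22 mm across, 7 mm tall; origin at the centre of its underside.
Mind the look-alikes: they are no part of the job. What is shaped like the part that bears spanner_grip but yellow is not meant. Leave any purple look-alike of the part that bears stand_ledge alone.

How it is judged:
On the way, in this order (a step that is already met when the one before it is completed fails the run):
1. the spanner stands upright on the ring with both prongs in holes, its foot within 3.5 mm of the ring's face and 4 mm of its centre (z of spanner_foot in the frame of ring_top below 0.0035 m and horizontal distance between spanner_foot and ring_top below 0.004 m and angle between spanner_foot's own z axis and vertical below 0.1 rad), for 0.2 s.
2. the ring is turned to its stop (joint above 1.16) while the spanner is still seated in it (all of step 1 and value of joint lock_ring above 1.16 rad), for 0.1 s.
At the end, for the whole second after the job is handed in: The lock ring is tight (joint above 1.15 of 1.2 rad); the spanner is released, at rest and upright (within 0.08 rad) in its stand, foot within 3 mm of the ledge's height and 6 mm of its centre (value of joint lock_ring above 1.15 rad and z of spanner_foot in the frame of stand_ledge between -0.003 and 0.003 m and horizontal distance between spanner_foot and stand_ledge below 0.006 m and angle between spanner_foot's own z axis and vertical below 0.08 rad and linear speed of spanner below 0.02 m/s); the robot touches nothing.
It fails at once if the spanner presses on the block's lock ring or the block with more than 70 N in all (the sum over all points of contact) (contact force between spanner and lock_ring above 70 N or contact force between spanner and block above 70 N).
It fails at once if a bystander is moved more than 30 mm (distance of any of mouse_figure, test_ring_block, scraper, screwdriver, grease_jar, bearing_a from where it was at the start of the episode above 0.03 m).
It also fails if it takes over 67 s, if anything falls off the work surface, if the arm or the gripper's body presses on something with over 40 N, if the wrist force passes 120 N, or if a joint passes its speed limit or range.

## Working session

There is one attempt and no reset: what is moved stays moved. The work goes in short steps, Python scripts to look and compute and a tool call to move; the robot and the scene stay as the last step left them, time stands still between calls to the robot, and variables do not carry over. Pictures are saved under pics/ and viewed, at most 10 in all, crops included, and the job is handed in when it is done.

Besides the shell and the picture viewer there is one more tool, called after "Emit:" in YAML: its name, and indented under it one key for each argument. apply_moves: Moves the arm, as the interface text tells. Its arguments: {"type":"object","properties":{"motion":{"type":"array","items":{"type":"array","items":{"type":"number"}}},"squeeze":{"type":"number"}},"required":["motion"]}

```bash
mkdir -p pics; cat > h.py <<'E'
import numpy as np, cv2
from workcell import robot
def ray(cal,u,v):
    K=np.array(cal['intrinsics']);k1=cal['k1']
    d=np.array([(u-K[0,2])/K[0,0],(v-K[1,2])/K[1,1]]);p=d.copy()
    for _ in range(30): p=d/(1+k1*(p@p))
    return np.array(cal['rotation'])@np.array([p[0],p[1],1.])
def onz(cal,u,v,z):
    r=ray(cal,u,v);c=np.array(cal['position']);return c+r*(z-c[2])/r[2]
def proj(cal,P):
    K=np.array(cal['intrinsics']);q=np.array(cal['rotation']).T@(np.array(P)-cal['position'])
    p=q[:2]/q[2];p=p*(1+cal['k1']*(p@p));return K[0,0]*p[0]+K[0,2],K[1,1]*p[1]+K[1,2]
E
python3 - <<'E'
from h import *
ims={}
for c in('top','side'):
    im=robot.read_camera(c);cv2.imwrite(f'pics/{c}0.png',im[...,::-1])
    cal=robot.get_calibration(c);print(c,np.round(cal['position'],3),np.round(cal['rotation'],2).tolist())
    for n in('spanner_grip','lock_ring','stand_ledge','ring_top','block_foot'):
        try:print(n,[(round(d['score'],2),np.round(d['box']).tolist()) for d in robot.search_frame(n,c)][:3])
        except Exception as e:print(n,e)
o=robot.get_obs();print(o['t'],np.round(o['tcp_rot'],3).tolist(),o['ft_force'])
E
```

```text
top [0.435 0.033 0.928] [[0.01, -0.99, 0.1], [-1.0, -0.01, -0.04], [0.04, -0.1, -0.99]]
spanner_grip [(0.92, [212.0, 190.0, 248.0, 222.0]), (0.89, [140.0, 224.0, 193.0, 279.0]), (0.2, [392.0, 223.0, 448.0, 278.0])]
lock_ring [(0.9, [406.0, 232.0, 447.0, 272.0])]
stand_ledge [(0.91, [208.0, 187.0, 253.0, 230.0])]
ring_top [(0.89, [394.0, 221.0, 448.0, 278.0]), (0.32, [210.0, 186.0, 255.0, 230.0])]
block_foot [(0.69, [394.0, 221.0, 448.0, 279.0])]
side [ 0.325 -0.407  0.661] [[0.86, -0.4, 0.31], [-0.51, -0.66, 0.55], [-0.02, -0.63, -0.77]]
spanner_grip [(0.65, [188.0, 163.0, 239.0, 193.0]), (0.56, [266.0, 158.0, 302.0, 205.0]), (0.33, [326.0, 194.0, 431.0, 229.0])]
lock_ring [(0.87, [340.0, 347.0, 387.0, 401.0])]
stand_ledge [(0.64, [308.0, 144.0, 348.0, 179.0]), (0.63, [263.0, 179.0, 308.0, 222.0]), (0.38, [266.0, 158.0, 302.0, 206.0])]
ring_top [(0.94, [316.0, 364.0, 409.0, 432.0])]
block_foot [(0.59, [316.0, 365.0, 408.0, 437.0])]
0.6 [[-0.971, 0.238, 0.0], [0.238, 0.971, -0.0], [-0.0, -0.0, -1.0]] [ 0.95528177 -0.02015261 -0.11317686]
```

View pics/top0.png

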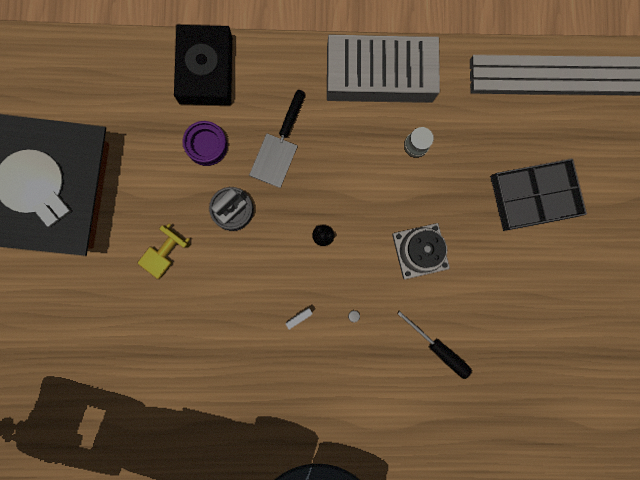

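View pics/side0.png

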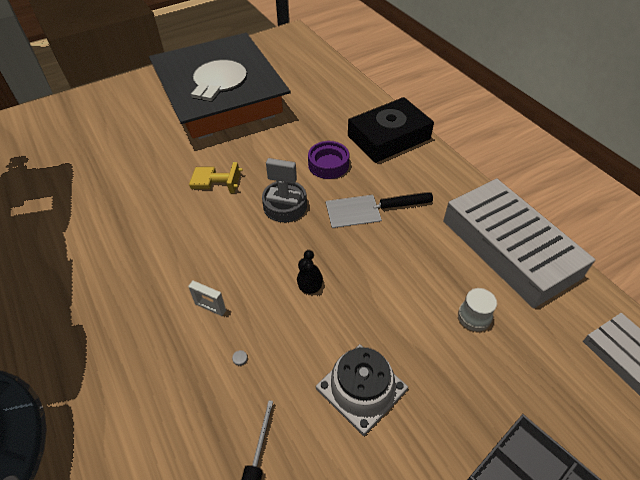

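The top view shows the spanner in the grey stand at about (231,209) and the block with its ring at about (427,250). The yellow spanner at (165,250) and the purple stand at (205,143) are the decoys.

```bash
python3 - <<'E'
from h import *
ct=robot.get_calibration('top');cs=robot.get_calibration('side')
print('stand',onz(ct,231,208.5,.028),onz(cs,285.5,200,.02))
print('ring',onz(ct,426.5,252,.058),onz(cs,363.5,374,.055))
cw=robot.get_calibration('wrist');o=robot.get_obs();R=np.array(o['tcp_rot'])
print('wrist cam in tcp',R.T@(np.array(cw['position'])-o['tcp_pos']),(R.T@cw['rotation']).round(2).tolist(),cw['intrinsics'],cw['k1'])
im=cv2.imread('pics/top0.png')
a=cv2.resize(im[170:250,190:270],(400,400),interpolation=2);b=cv2.resize(im[212:292,387:467],(400,400),interpolation=2)
cv2.imwrite('pics/c1.png',np.hstack([a,b]))
E
```

```text
stand [0.58347151 0.16230534 0.028     ] [0.58599066 0.15681329 0.02      ]
ring [ 0.50363413 -0.19310014  0.058     ] [ 0.50887695 -0.19862554  0.055     ]
wrist cam in tcp [ 0.07305435  0.00128514 -0.14316706] [[-0.0, -0.96, -0.29], [1.0, -0.0, -0.0], [0.0, -0.29, 0.96]] [[427.9766071    0.         318.75520867]
 [  0.         427.9766071  243.74989569]
 [  0.           0.           1.        ]] -0.08572302756774752
```

View pics/c1.png

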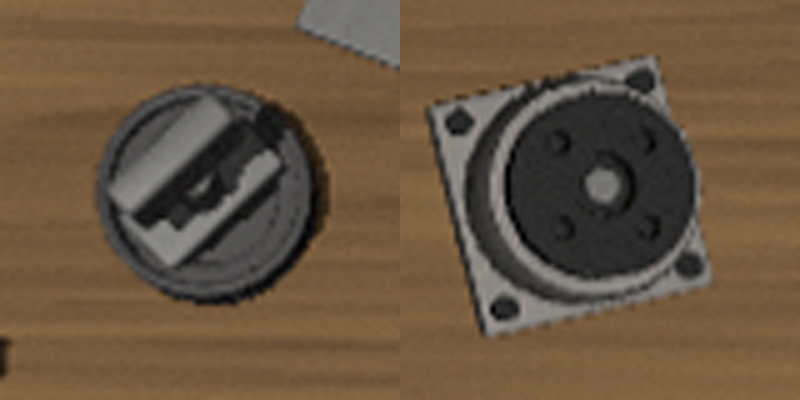

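Emit:
apply_moves:
  motion:
    - [0,0,-0.05,0.15,-0.3,0,85]
    - [0,0,-0.1,0.3,-0.55,0,85]
    - [0,0,-0.18,0.505,-0.971,-0.05,85]
    - [0,0,-0.18,0.505,-0.971,-0.075,85]
    - [0,0,-0.18,0.505,-0.971,-0.075,85]
    - [0,0,-0.18,0.505,-0.971,-0.075,85]
    - [0,0,-0.18,0.505,-0.971,-0.075,85]
    - [0,0,-0.18,0.505,-0.971,-0.075,85]
    - [0,0,-0.18,0.505,-0.971,-0.075,85]
    - [0,0,-0.18,0.505,-0.971,-0.075,85]
    - [0,0,-0.18,0.505,-0.971,-0.075,85]
    - [0,0,-0.18,0.505,-0.971,-0.075,85]
    - [0,0,-0.18,0.505,-0.971,-0.075,85]
    - [0,0,-0.18,0.505,-0.971,-0.075,85]
    - [0,0,-0.18,0.505,-0.971,-0.075,85]
    - [0,0,-0.18,0.505,-0.971,-0.075,85]
    - [0,0,-0.18,0.505,-0.971,-0.075,85]
    - [0,0,-0.18,0.505,-0.971,-0.075,85]

```text
t: 2.85
tcp_pos: [0.5098, -0.1935, 0.1753]
tcp_rot: [[-0.693, 0.721, 0.0], [0.721, 0.693, -0.0], [-0.0, 0.0, -1.0]]
ft_force: [0.1, 0.2, 0.3]
grip_width: 0.997
grasp_force: 0.0
```

```bash
python3 - <<'E'
from h import *
import json
o=robot.get_obs();print(o['t'],o['tcp_pos'],np.round(o['tcp_rot'],3).tolist(),o['qd'])
cal=robot.get_calibration('wrist');im=robot.read_camera('wrist')[...,::-1]
cv2.imwrite('pics/w1.png',im)
json.dump({k:np.array(v).tolist() for k,v in cal.items()},open('w1.json','w'))
E
```

```text
2.85 [ 0.50984833 -0.19349742  0.17532693] [[-0.693, 0.721, 0.0], [0.721, 0.693, -0.0], [-0.0, 0.0, -1.0]] [-0.00619242  0.00484485 -0.0029739   0.00082924  0.00028882  0.00010216]
```

View pics/w1.png

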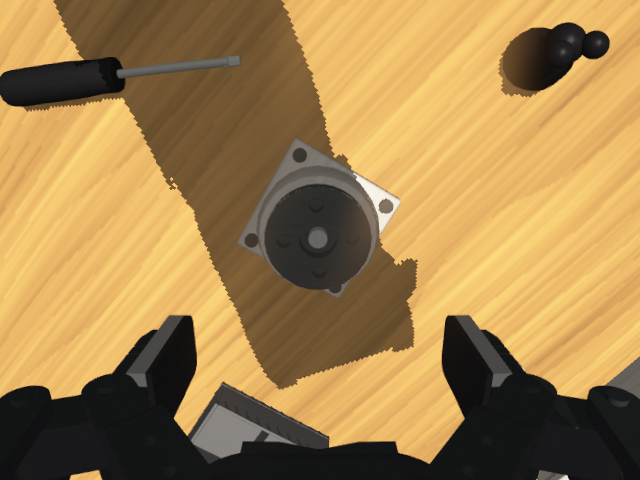

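The ring is centred at about (318,237) in the wrist view, with holes near (316,206), (352,239), (320,272) and (283,242). I'll rectify to the face plane to measure it.

```bash
cat >> h.py <<'E'
def rect(cal,im,c,z,half=.045,s=6000):
    n=int(2*half*s);g=np.linspace(-half,half,n)
    X,Y=np.meshgrid(c[0]+g,c[1]+g)   # col=x,row=y
    m=np.array([proj(cal,(x,y,z)) for x,y in zip(X.ravel(),Y.ravel())],np.float32).reshape(n,n,2)
    return cv2.remap(im,m[...,0],m[...,1],cv2.INTER_CUBIC)
E
python3 - <<'E'
from h import *
import json
from scipy.optimize import minimize
cal=json.load(open('w1.json'));im=cv2.imread('pics/w1.png')
c=onz(cal,318,237,.058);print(c)
s=4000;half=.045
r=rect(cal,im,c,.058,half,s);g=cv2.GaussianBlur(cv2.cvtColor(r,6),(0,0),3).astype(float)
# ring outline: dark inside r<34 vs outside; max radial gradient
th=np.linspace(0,2*np.pi,180)
def samp(x,y): return cv2.remap(g.astype(np.float32),((x+half)*s).astype(np.float32),((y+half)*s).astype(np.float32),1)
def f(p,R): return -np.median(samp(p[0]+(R+.0012)*np.cos(th)[:,None],p[1]+(R+.0012)*np.sin(th)[:,None])-samp(p[0]+(R-.0012)*np.cos(th)[:,None],p[1]+(R-.0012)*np.sin(th)[:,None]))
res=min((minimize(f,[a,b],args=(.034,),method='Nelder-Mead',options=dict(initial_simplex=[[a,b],[a+.002,b],[a,b+.002]])) for a in(-.002,0,.002) for b in(-.002,0,.002)),key=lambda q:q.fun)
print('outline centre',c[:2]+res.x,res.fun)
print('hole px', [np.round(onz(cal,u,v,.058)[:2]-c[:2],4).tolist() for u,v in((316,206),(352,239),(320,272),(283,242))])
e=cv2.createCLAHE(6,(4,4)).apply(cv2.cvtColor(r,6));e=cv2.cvtColor(e,8)
q=((res.x+half)*s).astype(int);cv2.circle(e,tuple(map(int,q)),int(.034*s),(0,0,255),1)
cv2.circle(e,tuple(map(int,q)),int(.022*s),(0,255,0),1)
cv2.imwrite('pics/r1.png',cv2.resize(e,(560,560)))
E
```

```text
[ 0.50985539 -0.19299191  0.058     ]
outline centre [ 0.51020313 -0.19387732] -43.763671875
hole px [[-0.0147, 0.0135], [0.0165, 0.014], [0.0172, -0.0161], [-0.0138, -0.0178]]
```

View pics/r1.png

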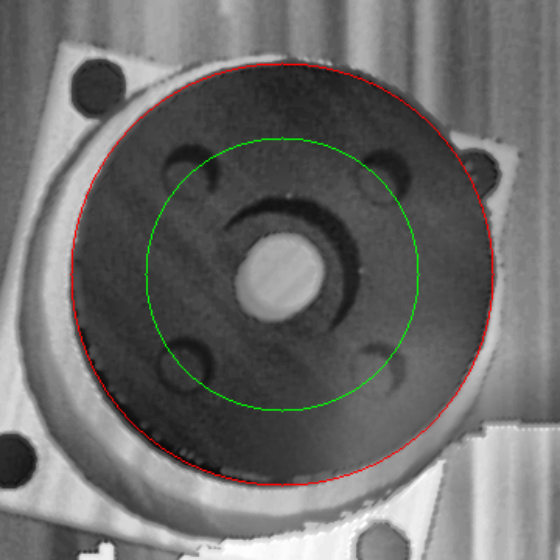

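Emit:
apply_moves:
  motion:
    - [0,0,0,0.05,0.24,0.05,85]
    - [0,0,0,0.099,0.474,0.067,85]
    - [0,0,0,0.099,0.474,0.067,85]
    - [0,0,0,0.099,0.474,0.067,85]
    - [0,0,0,0.099,0.474,0.067,85]
    - [0,0,0,0.099,0.474,0.067,85]
    - [0,0,0,0.099,0.474,0.067,85]
    - [0,0,0,0.099,0.474,0.067,85]
    - [0,0,0,0.099,0.474,0.067,85]
    - [0,0,0,0.099,0.474,0.067,85]

```text
t: 4.15
tcp_pos: [0.5841, 0.1604, 0.2253]
tcp_rot: [[-0.691, 0.723, -0.0], [0.723, 0.691, -0.0], [0.0, -0.0, -1.0]]
ft_force: [0.2, -1.1, 0.6]
grip_width: 0.999
grasp_force: 0.0
```

```bash
python3 - <<'E'
from h import *
import json
o=robot.get_obs();print(o['t'],o['tcp_pos'],o['qd'].round(3) if hasattr(o['qd'],'round') else o['qd'])
cal=robot.get_calibration('wrist');im=robot.read_camera('wrist')[...,::-1]
cv2.imwrite('pics/w2.png',im)
json.dump({k:np.array(v).tolist() for k,v in cal.items()},open('w2.json','w'))
E
```

```text
4.15 [0.58412964 0.16041807 0.22531028] [ 0.004  0.002 -0.003 -0.     0.001  0.001]
```

View pics/w2.png

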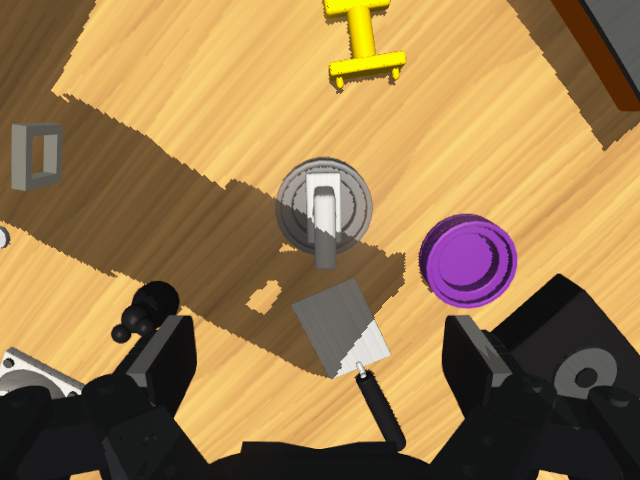

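The holes lie at (190,172), (383,178), (186,364) and (380,368) in the rectified view, 44 mm apart across each pair, which matches. That puts the hole lines at -44° and 46° in world and the ring centre at about (0.5105, -0.1942). In the wrist view the spanner's bar spans (325,187) to (325,268), already in line with the tool.

```bash
python3 - <<'E'
from h import *
import json
cal=json.load(open('w2.json'));im=cv2.imread('pics/w2.png');g=cv2.cvtColor(im,6).astype(int)
for v in range(184,276,6): print(v,g[v,306:346].tolist())
print('col',g[180:276,325].tolist())
# stand rim circle (z=.028): Hough
c=onz(cal,324,206,.028);s=4000;half=.055
r=rect(cal,im,c,.028,half,s);gr=cv2.GaussianBlur(cv2.cvtColor(r,6),(0,0),3)
h=cv2.HoughCircles(gr,cv2.HOUGH_GRADIENT,1.5,5,param1=60,param2=25,minRadius=152,maxRadius=168)
print('stand',[(c[:2]+q[:2]/s-half,q[2]/s) for q in h[0][:4]])
E
```

```text
184 [178, 219, 232, 236, 238, 241, 241, 240, 238, 236, 238, 238, 238, 238, 238, 239, 239, 240, 240, 239, 237, 239, 239, 239, 239, 239, 238, 236, 236, 239, 240, 240, 240, 222, 167, 159, 161, 141, 87, 69]
190 [169, 212, 231, 235, 238, 240, 240, 227, 139, 90, 94, 98, 100, 101, 101, 101, 103, 103, 103, 102, 102, 102, 102, 103, 101, 96, 92, 107, 222, 237, 240, 239, 240, 223, 167, 157, 160, 160, 159, 160]
196 [159, 202, 231, 234, 236, 239, 239, 168, 109, 149, 179, 195, 200, 199, 187, 197, 199, 200, 190, 201, 207, 206, 204, 188, 196, 191, 181, 167, 110, 223, 238, 238, 239, 223, 173, 157, 156, 157, 157, 157]
202 [138, 190, 228, 232, 234, 238, 239, 175, 167, 195, 212, 221, 226, 228, 229, 230, 231, 233, 234, 235, 233, 231, 229, 227, 227, 222, 210, 193, 166, 158, 228, 237, 238, 224, 177, 157, 156, 156, 156, 156]
208 [130, 181, 224, 231, 233, 236, 219, 131, 150, 190, 210, 220, 226, 228, 229, 230, 231, 232, 234, 235, 233, 231, 229, 227, 226, 222, 211, 194, 169, 161, 227, 236, 237, 224, 181, 157, 155, 155, 154, 155]
214 [87, 175, 220, 228, 232, 235, 166, 111, 140, 184, 208, 219, 225, 227, 229, 230
[... 1960 characters left out ...]
39, 239, 239, 206, 131, 100, 100, 100, 102, 104, 105, 106, 122, 154, 201, 220, 227, 233, 234, 235, 235, 235, 235, 235, 235, 235, 235, 234, 234, 235, 235, 234, 235, 235, 234, 234, 234, 234, 234, 235, 234, 234, 234, 234, 234, 234, 233, 233, 183, 122, 107, 106, 105, 107, 106, 106, 106, 107, 106, 106, 107, 106, 106, 107, 106, 107, 106, 106, 105, 106, 105, 105, 105, 105, 105, 105, 105, 105, 105, 105, 104, 105, 105, 105, 105, 101, 94, 85, 85, 87, 86, 87, 86, 87]
stand [(array([0.58721741, 0.16334606]), np.float32(0.040475)), (array([0.5868424 , 0.16559606]), np.float32(0.0388625)), (array([0.58384241, 0.16634606]), np.float32(0.0388625)), (array([0.58534241, 0.16484606]), np.float32(0.040512502))]
```

```bash
python3 - <<'E'
from h import *
import json
cal=json.load(open('w2.json'))
for a,b in((325,268),(324.6,197),(324.6,187)):
  print(a,b,onz(cal,a,b,.106),onz(cal,a,b,.066))
for ang in(133.7,):
  u=np.array([np.cos(np.radians(ang)),np.sin(np.radians(ang))])
  for S in([.586,.1635],[.584,.162],[.587,.165]):
    S=np.array(S);print(S,[np.round(proj(cal,[*(S+k*u),z]),1).tolist() for k,z in((.025,.066),(.025,.106),(-.025,.106),(.029,.03),(-.029,.03))])
  v=np.array([-u[1],u[0]])
L=lambda p,q:np.degrees(np.arctan2(*(onz(cal,*p,.106)-onz(cal,*q,.106))[1::-1]))
print(L((313.3,197),(314.8,262)),L((335.6,202),(335,262)))
E
```

```text
325 268 [0.60223163 0.14850369 0.106     ] [0.61266043 0.13849078 0.066     ]
324.6 197 [0.56962075 0.18200431 0.106     ] [0.57508007 0.17709646 0.066     ]
324.6 187 [0.56529043 0.18650464 0.106     ] [0.57008986 0.18228258 0.066     ]
[0.586  0.1635] [[322.5, 186.4], [323.1, 196.5], [322.9, 272.2], [322.1, 174.2], [322.0, 244.6]]
[0.584 0.162] [[319.0, 186.0], [319.1, 196.0], [319.1, 271.8], [319.0, 173.8], [319.0, 244.3]]
[0.587 0.165] [[325.0, 185.8], [325.9, 195.9], [325.6, 271.7], [324.4, 173.7], [324.1, 244.2]]
134.79187143816807 133.75913935239186
```

Emit:
apply_moves:
  motion:
    - [0,0,0.002,0.003,0.0055,-0.06,85]
    - [0,0,0.002,0.003,0.0055,-0.12,85]
    - [0,0,0.002,0.003,0.0055,-0.17,85]
    - [0,0,0.002,0.003,0.0055,-0.2,85]
    - [0,0,0.002,0.003,0.0055,-0.211,85]
    - [0,0,0.002,0.003,0.0055,-0.211,85]
    - [0,0,0.002,0.003,0.0055,-0.211,5]
    - [0,0,0.002,0.003,0.0055,-0.211,5]
    - [0,0,0.002,0.003,0.0055,-0.211,5]
    - [0,0,0.002,0.003,0.0055,-0.211,5]
    - [0,0,0.002,0.003,0.0055,-0.211,5]
    - [0,0,0.002,0.003,0.0055,-0.211,5]
    - [0,0,0.002,0.003,0.0055,-0.211,5]
  squeeze: 80

```text
t: 5.82
tcp_pos: [0.5867, 0.1656, 0.0674]
tcp_rot: [[-0.697, 0.717, 0.001], [0.717, 0.697, 0.0], [-0.0, 0.001, -1.0]]
ft_force: [-0.4, -0.3, 5.6]
grip_width: 0.154
grasp_force: 105.4
```

Emit:
apply_moves:
  motion:
    - [0,0,0,0,0,0.05,5]
    - [0,0,0,0,0,0.11,5]
    - [0,0,0,0,0,0.16,5]
    - [0,0,0.011,-0.02,-0.08,0.17,5]
    - [0,0,0.011,-0.035,-0.16,0.17,5]
    - [0,0,0.011,-0.05,-0.24,0.17,5]
    - [0,0,0.011,-0.068,-0.32,0.16,5]
    - [0,0,0.011,-0.085,-0.4,0.14,5]
    - [0,0,0.011,-0.1,-0.46,0.12,5]
    - [0,0,0.011,-0.1016,-0.4797,0.1,5]
    - [0,0,0.011,-0.1016,-0.4797,0.097,5]
    - [0,0,0.011,-0.1016,-0.4797,0.097,5]
    - [0,0,0.011,-0.1016,-0.4797,0.097,5]
    - [0,0,0.011,-0.1016,-0.4797,0.097,5]

```text
t: 7.58
tcp_pos: [0.5105, -0.1936, 0.1402]
tcp_rot: [[-0.722, 0.692, 0.001], [0.692, 0.722, -0.0], [-0.001, 0.0, -1.0]]
ft_force: [-1.1, -0.1, -1.8]
grip_width: 0.153
grasp_force: 105.5
```

```bash
python3 - <<'E'
from h import *
import json
o=robot.get_obs();print(o['t'],o['tcp_pos'],np.round(o['tcp_rot'],3).tolist(),o['ft_force'],o['ft_torque'])
for c in('wrist','side'):
    cal=robot.get_calibration(c);im=robot.read_camera(c)[...,::-1]
    cv2.imwrite(f'pics/{c}3.png',im)
    json.dump({k:np.array(v).tolist() for k,v in cal.items()},open(c+'3.json','w'))
w=cv2.imread('pics/wrist3.png')[150:390,200:440];s=cv2.imread('pics/side3.png')[260:440,280:460]
cv2.imwrite('pics/c3.png',np.hstack([cv2.resize(w,(400,400)),cv2.resize(s,(400,400))]))
E
```

```text
7.575 [ 0.51054818 -0.19361433  0.14021493] [[-0.722, 0.692, 0.001], [0.692, 0.722, -0.0], [-0.001, 0.0, -1.0]] [-1.11930992 -0.05405855 -1.7984212 ] [-0.00988651  0.01680021 -0.00311458]
```

View pics/c3.png

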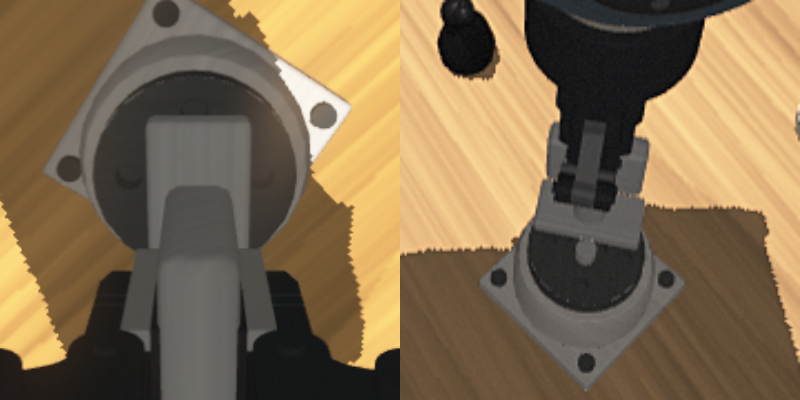

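```bash
python3 - <<'E'
from h import *
import json
cal=json.load(open('wrist3.json'))
tcp=np.array([.51055,-.19361,.1402]);ux=np.array([-.722,.692,0]);uy=np.array([.692,.722,0])
for z in(.0928,.1028):
  P=tcp*[1,1,0]+.029*ux+[0,0,z]
  print('predict foot front edge',z,proj(cal,P),[proj(cal,P+k*uy)[0] for k in(-.014,.014)])
im=cv2.imread('pics/wrist3.png');g=cv2.cvtColor(im,6).astype(int)
for v in(228,236,244): print(v,g[v,280:360].tolist())
print('col',g[205:235,319].tolist(), g[205:235,310].tolist())
C=np.array([.5105,-.1942,.058]);print('ring c',proj(cal,C))
print('ring edges',[proj(cal,C+np.array([.034*np.cos(a),.034*np.sin(a),0])) for a in np.radians([46.2,-133.8,136.2])])
for v in (225,230): print(v,g[v,245:270].tolist(),g[v,370:395].tolist())
E
```

```text
predict foot front edge 0.0928 (np.float64(316.8272635251455), np.float64(217.98006152631953)) [np.float64(286.18409620616296), np.float64(347.47457277649573)]
predict foot front edge 0.1028 (np.float64(316.73814028212854), np.float64(223.24653267074473)) [np.float64(284.5129721559846), np.float64(348.9681572305984)]
228 [52, 51, 50, 51, 51, 50, 51, 76, 95, 101, 104, 105, 106, 106, 107, 109, 110, 112, 112, 111, 109, 109, 109, 108, 107, 108, 109, 111, 110, 109, 109, 110, 110, 110, 109, 109, 110, 111, 112, 111, 111, 111, 110, 109, 109, 110, 111, 113, 111, 112, 112, 110, 111, 111, 111, 111, 108, 107, 108, 109, 111, 112, 113, 113, 113, 113, 114, 112, 108, 105, 88, 70, 66, 67, 69, 69, 71, 72, 72, 73]
236 [52, 51, 50, 51, 51, 50, 49, 67, 90, 100, 103, 106, 106, 107, 106, 109, 110, 112, 111, 112, 110, 109, 108, 108, 108, 108, 109, 110, 110, 109, 109, 109, 110, 109, 109, 110, 110, 109, 111, 111, 112, 111, 110, 109, 108, 109, 111, 112, 111, 111, 110, 110, 110, 111, 112, 110, 109, 108, 107, 109, 110, 112, 114, 113, 112, 113, 114, 111, 107, 104, 87, 70, 66, 66, 67, 69, 71, 71, 71, 72]
244 [50, 
[... 707 characters left out ...]
90624))
ring edges [(np.float64(377.6079275738757), np.float64(255.24790733681934)), (np.float64(255.1107955310313), np.float64(255.32427780064734)), (np.float64(316.2146296478168), np.float64(194.55160428739723))]
225 [119, 120, 121, 121, 107, 91, 91, 95, 97, 109, 118, 121, 121, 121, 120, 120, 120, 111, 100, 78, 59, 56, 56, 54, 54] [114, 126, 129, 128, 128, 128, 129, 129, 126, 119, 111, 107, 105, 133, 238, 241, 242, 230, 140, 116, 111, 111, 111, 112, 112]
230 [120, 121, 121, 111, 96, 92, 95, 109, 119, 121, 121, 120, 120, 119, 119, 96, 66, 56, 57, 55, 56, 55, 56, 55, 54] [81, 81, 85, 121, 127, 127, 127, 127, 126, 126, 121, 109, 104, 102, 100, 171, 240, 243, 244, 244, 244, 244, 243, 244, 245]
```

Emit:
apply_moves:
  motion:
    - [0,0,0,-0.0009,-0.0009,-0.02,5]
    - [0,0,0,-0.0009,-0.0009,-0.032,5]
    - [0,0,0,-0.0009,-0.0009,-0.035,5]
    - [0,0,0,-0.0009,-0.0009,-0.0365,5]
    - [0,0,0,-0.0009,-0.0009,-0.037,5]
    - [0,0,0,-0.0009,-0.0009,-0.037,5]

```text
t: 8.43
tcp_pos: [0.5096, -0.195, 0.1122]
tcp_rot: [[-0.721, 0.693, 0.0], [0.693, 0.721, -0.0], [-0.0, 0.0, -1.0]]
ft_force: [0.3, -0.1, -2.4]
grip_width: 0.152
grasp_force: 105.6
```

Emit:
apply_moves:
  motion:
    - [0,0,0,0,0,-0.0007,5]
    - [0,0,0,0,0,-0.0014,5]
    - [0,0,0,0,0,-0.0014,5]

```text
t: 8.8
tcp_pos: [0.5095, -0.1949, 0.111]
tcp_rot: [[-0.721, 0.693, -0.0], [0.693, 0.721, 0.0], [0.0, 0.0, -1.0]]
ft_force: [0.5, 0.6, -2.4]
grip_width: 0.154
grasp_force: 105.6
```

Tips are about 2.4 mm down with no contact force, so they are probably in the holes.

Emit:
apply_moves:
  motion:
    - [0,0,0,0,0,-0.001,5]
    - [0,0,0,0,0,-0.002,5]
    - [0,0,0,0,0,-0.002,5]

```text
t: 9.18
tcp_pos: [0.5095, -0.1949, 0.1094]
tcp_rot: [[-0.721, 0.693, -0.0], [0.693, 0.721, 0.0], [0.0, -0.0, -1.0]]
ft_force: [0.3, 0.2, -1.9]
grip_width: 0.15
grasp_force: 105.6
```

Emit:
apply_moves:
  motion:
    - [0,0,0,0,0,-0.0012,5]
    - [0,0,0,0,0,-0.0025,5]
    - [0,0,0,0,0,-0.0037,5]
    - [0,0,0,0,0,-0.0037,5]

```text
t: 9.68
tcp_pos: [0.5095, -0.1949, 0.1066]
tcp_rot: [[-0.721, 0.693, -0.0], [0.693, 0.721, 0.0], [0.0, -0.0, -1.0]]
ft_force: [-0.1, -0.3, -2.1]
grip_width: 0.153
grasp_force: 105.7
```

Emit:
apply_moves:
  motion:
    - [0,0,0,0,0,-0.0006,5]
    - [0,0,0,0,0,-0.0012,5]
    - [0,0,0,0,0,-0.0012,5]
    - [0,0,0,0,0,-0.0012,5]

```text
t: 10.18
tcp_pos: [0.5095, -0.1949, 0.1058]
tcp_rot: [[-0.721, 0.693, -0.0], [0.693, 0.721, 0.0], [0.0, -0.0, -1.0]]
ft_force: [0.3, 0.1, -2.2]
grip_width: 0.152
grasp_force: 105.6
```

Emit:
apply_moves:
  motion:
    - [0,0,-0.011,0,0,0,5]
    - [0,0,-0.022,0,0,0,5]
    - [0,0,-0.033,0,0,0,5]
    - [0,0,-0.044,0,0,0,5]
    - [0,0,-0.055,0,0,0,5]
    - [0,0,-0.055,0,0,0,5]

```text
t: 10.92
tcp_pos: [0.5097, -0.1949, 0.1059]
tcp_rot: [[-0.591, 0.807, 0.0], [0.807, 0.591, 0.0], [-0.0, 0.0, -1.0]]
ft_force: [3.4, 3.2, -2.9]
grip_width: 0.152
grasp_force: 105.5
```

```bash
python3 - <<'E'
from h import *
o=robot.get_obs();print(o['ft_force'].round(2),o['ft_torque'].round(3),o['effort'].round(2))
E
```

```text
[ 3.43  3.16 -2.86] [ 0.691 -0.887  0.23 ] [ -2.53 -54.94 -23.12  -0.97   0.66   0.48]
```

Emit:
apply_moves:
  motion:
    - [0,0,-0.011,0.0003,0.0003,0,5]
    - [0,0,-0.022,0.0003,0.0003,0,5]
    - [0,0,-0.033,0.0003,0.0003,0,5]
    - [0,0,-0.044,0.0003,0.0003,0,5]
    - [0,0,-0.055,0.0003,0.0003,0,5]
    - [0,0,-0.055,0.0003,0.0003,0,5]

```text
t: 11.68
tcp_pos: [0.5099, -0.1947, 0.1058]
tcp_rot: [[-0.442, 0.897, 0.0], [0.897, 0.442, 0.0], [-0.0, 0.0, -1.0]]
ft_force: [3.8, 3.1, -2.5]
grip_width: 0.152
grasp_force: 105.4
```

```bash
python3 - <<'E'
from h import *
o=robot.get_obs();print(o['ft_force'].round(2),o['ft_torque'].round(3),o['effort'].round(2))
E
```

```text
[ 3.79  3.07 -2.49] [ 0.66  -0.958  0.238] [ -2.46 -54.74 -22.77  -0.94   0.81   0.42]
```

Emit:
apply_moves:
  motion:
    - [0,0,-0.006,0.0003,0.0003,0,5]
    - [0,0,-0.012,0.0003,0.0003,0,5]
    - [0,0,-0.018,0.0003,0.0003,0,5]
    - [0,0,-0.024,0.0003,0.0003,0,5]
    - [0,0,-0.024,0.0003,0.0003,0,5]

```text
t: 12.3
tcp_pos: [0.51, -0.1946, 0.1059]
tcp_rot: [[-0.375, 0.927, 0.0], [0.927, 0.375, -0.0], [-0.0, 0.0, -1.0]]
ft_force: [3.5, 1.2, -3.0]
grip_width: 0.149
grasp_force: 105.4
```

```bash
cat > q.py <<'E'
from h import *
o=robot.get_obs();R=o['tcp_rot'];print(o['t'],o['ft_force'].round(2),o['ft_torque'].round(3),np.degrees(np.arctan2(R[1][0],R[0][0])))
E
python3 q.py
```

```text
12.3 [ 3.52  1.2  -3.03] [ 0.285 -0.879  0.237] 111.99520002117477
```

Emit:
apply_moves:
  motion:
    - [0,0,-0.006,0.0003,0.0001,0,5]
    - [0,0,-0.012,0.0003,0.0001,0,5]
    - [0,0,-0.018,0.0003,0.0001,0,5]
    - [0,0,-0.024,0.0003,0.0001,0,5]
    - [0,0,-0.024,0.0003,0.0001,0,5]

```text
t: 12.92
tcp_pos: [0.5102, -0.1944, 0.1058]
tcp_rot: [[-0.304, 0.953, -0.0], [0.953, 0.304, -0.0], [-0.0, -0.0, -1.0]]
ft_force: [1.8, 0.4, -1.9]
grip_width: 0.153
grasp_force: 105.8
```

```bash
python3 q.py
```

```text
12.925 [ 1.81  0.36 -1.88] [ 0.079 -0.587  0.199] 107.68081664224549
```

Emit:
apply_moves:
  motion:
    - [0,0,-0.006,0,0,0,5]
    - [0,0,-0.012,0,0,0,5]
    - [0,0,-0.018,0,0,0,5]
    - [0,0,-0.018,0,0,0,5]

```text
t: 13.42
tcp_pos: [0.5102, -0.1944, 0.1058]
tcp_rot: [[-0.249, 0.968, 0.0], [0.968, 0.249, -0.0], [-0.0, 0.0, -1.0]]
ft_force: [2.9, 0.2, -0.9]
grip_width: 0.15
grasp_force: 105.7
```

```bash
python3 q.py
```

```text
13.425 [ 2.92  0.25 -0.86] [ 0.061 -0.657  0.225] 104.4396592064367
```

Emit:
apply_moves:
  motion:
    - [0,0,-0.006,0,0,0,5]
    - [0,0,-0.012,0,0,0,5]
    - [0,0,-0.018,0,0,0,5]
    - [0,0,-0.018,0,0,0,5]

```text
t: 13.92
tcp_pos: [0.5102, -0.1944, 0.1058]
tcp_rot: [[-0.194, 0.981, 0.0], [0.981, 0.194, -0.0], [-0.0, 0.0, -1.0]]
ft_force: [3.7, 1.4, -0.9]
grip_width: 0.154
grasp_force: 105.7
```

```bash
python3 q.py
```

```text
13.925 [ 3.73  1.45 -0.89] [ 0.151 -0.809  0.22 ] 101.1971540468243
```

Emit:
apply_moves:
  motion:
    - [0,0,-0.006,0.0003,0.0001,0,5]
    - [0,0,-0.012,0.0003,0.0001,0,5]
    - [0,0,-0.018,0.0003,0.0001,0,5]
    - [0,0,-0.018,0.0003,0.0001,0,5]

```text
t: 14.42
tcp_pos: [0.5104, -0.1944, 0.1058]
tcp_rot: [[-0.138, 0.99, -0.0], [0.99, 0.138, 0.0], [0.0, -0.0, -1.0]]
ft_force: [2.6, -0.3, -0.9]
grip_width: 0.152
grasp_force: 105.7
```

```bash
python3 q.py
```

```text
14.425 [ 2.58 -0.35 -0.89] [-0.021 -0.56   0.207] 97.95933085684906
```

Emit:
apply_moves:
  motion:
    - [0,0,-0.005,0,0,0,5]
    - [0,0,-0.01,0,0,0,5]
    - [0,0,-0.015,0,0,0,5]
    - [0,0,-0.015,0,0,0,5]

```text
t: 14.92
tcp_pos: [0.5104, -0.1944, 0.1058]
tcp_rot: [[-0.092, 0.996, 0.0], [0.996, 0.092, 0.0], [0.0, 0.0, -1.0]]
ft_force: [2.5, -0.1, -0.6]
grip_width: 0.152
grasp_force: 105.7
```

```bash
python3 q.py
```

```text
14.925 [ 2.53 -0.1  -0.6 ] [-0.041 -0.656  0.185] 95.2617380951811
```

Emit:
apply_moves:
  motion:
    - [0,0,-0.005,0,0,0,5]
    - [0,0,-0.01,0,0,0,5]
    - [0,0,-0.015,0,0,0,5]
    - [0,0,-0.015,0,0,0,5]

```text
t: 15.42
tcp_pos: [0.5105, -0.1944, 0.1058]
tcp_rot: [[-0.045, 0.999, 0.0], [0.999, 0.045, -0.0], [-0.0, 0.0, -1.0]]
ft_force: [3.8, -0.1, -1.1]
grip_width: 0.154
grasp_force: 105.8
```

```bash
python3 q.py
```

```text
15.425 [ 3.83 -0.14 -1.07] [ 0.011 -0.82   0.585] 92.58791435450141
```

Emit:
apply_moves:
  motion:
    - [0,0,-0.004,0,0,0,5]
    - [0,0,-0.004,0,0,0,5]
    - [0,0,-0.004,0,0,0,5]

```text
t: 15.8
tcp_pos: [0.5105, -0.1944, 0.1059]
tcp_rot: [[-0.033, 0.999, 0.0], [0.999, 0.033, -0.0], [-0.0, 0.0, -1.0]]
ft_force: [4.9, 1.0, -1.3]
grip_width: 0.159
grasp_force: 106.0
```

```bash
python3 q.py; python3 - <<'E'
from h import *
im=robot.read_camera('wrist')[...,::-1];cv2.imwrite('pics/w4.png',im)
g=cv2.cvtColor(np.ascontiguousarray(im),6).astype(int)
for v in(228,240): print(v,g[v,280:360:1].tolist())
E
```

```text
15.8 [ 4.92  1.04 -1.27] [ 0.005 -0.9    0.919] 91.88317595388558
228 [60, 58, 58, 58, 58, 58, 62, 94, 108, 114, 119, 119, 118, 120, 121, 122, 124, 124, 124, 124, 123, 122, 121, 120, 120, 121, 122, 123, 122, 120, 121, 123, 123, 122, 122, 122, 124, 124, 124, 125, 124, 123, 123, 121, 121, 123, 123, 123, 124, 124, 123, 123, 123, 124, 124, 123, 121, 122, 122, 123, 125, 127, 127, 128, 127, 127, 127, 124, 121, 114, 92, 76, 75, 76, 78, 78, 79, 79, 81, 82]
240 [59, 57, 58, 57, 56, 56, 56, 79, 103, 112, 116, 118, 118, 119, 120, 121, 123, 125, 125, 124, 123, 122, 122, 119, 120, 119, 121, 123, 122, 121, 121, 122, 123, 122, 121, 122, 123, 123, 124, 124, 124, 123, 123, 121, 121, 122, 124, 124, 124, 124, 123, 123, 122, 124, 124, 122, 120, 121, 121, 121, 123, 126, 127, 126, 124, 125, 125, 122, 117, 111, 88, 74, 72, 73, 74, 74, 75, 75, 75, 75]
```

View pics/w4.png

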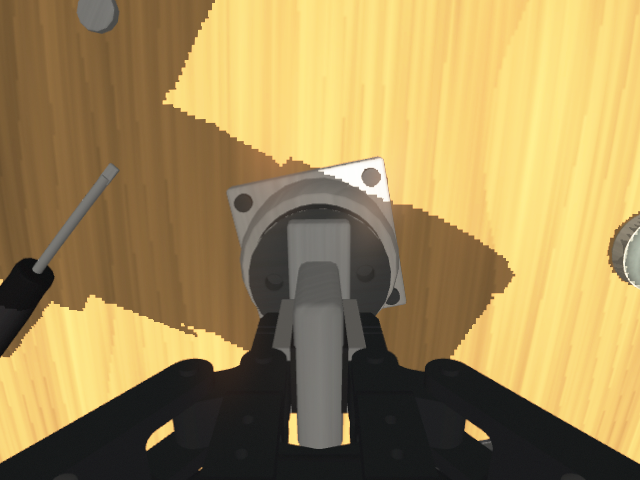

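The torque has climbed to 0.92 N m with the tool held at 92°, so the ring is on its stop after about 40°. The spanner is still square in the grip. I'll back off to relieve the prongs, then lift.

Emit:
apply_moves:
  motion:
    - [0,0,0.008,0,0,0,5]
    - [0,0,0.016,0,0,0,5]
    - [0,0,0.02,0,0,0,5]
    - [0,0,0.02,0,0,0,5]

```text
t: 16.35
tcp_pos: [0.5101, -0.1943, 0.1056]
tcp_rot: [[-0.095, 0.995, -0.001], [0.995, 0.095, 0.0], [0.0, -0.001, -1.0]]
ft_force: [1.6, -0.5, -1.5]
grip_width: 0.152
grasp_force: 105.7
```

```bash
python3 q.py
```

```text
16.35 [ 1.65 -0.5  -1.51] [-0.008 -0.325  0.075] 95.45276708289309
```

Emit:
apply_moves:
  motion:
    - [0,0,0,0,0,0.004,5]
    - [0,0,0,0,0,0.009,5]
    - [0,0,0,0,0,0.015,5]
    - [0,0,0,0,0,0.04,5]
    - [0,0,0,0,0,0.09,5]
    - [0,0,0.03,0.01,0.05,0.12,5]
    - [0,0,0.08,0.03,0.13,0.12,5]
    - [0,0,0.13,0.045,0.21,0.12,5]
    - [0,0,0.18,0.065,0.29,0.12,5]
    - [0,0,0.2155,0.08,0.37,0.12,5]
    - [0,0,0.2155,0.095,0.44,0.1,5]
    - [0,0,0.2155,0.1021,0.4799,0.06,5]
    - [0,0,0.2155,0.1021,0.4799,0.02,5]
    - [0,0,0.2155,0.1021,0.4799,0.005,5]
    - [0,0,0.2155,0.1021,0.4799,0.0,5]
    - [0,0,0.2155,0.1021,0.4799,0.0,5]
    - [0,0,0.2155,0.1021,0.4799,0.0,5]

```text
t: 18.48
tcp_pos: [0.5875, 0.1654, 0.1069]
tcp_rot: [[-0.698, 0.717, 0.002], [0.717, 0.698, 0.0], [-0.001, 0.001, -1.0]]
ft_force: [0.4, -0.4, -2.4]
grip_width: 0.152
grasp_force: 105.7
```

```bash
python3 q.py
```

```text
18.475 [ 0.38 -0.44 -2.43] [0.035 0.019 0.017] 134.22885387744174
```

Emit:
apply_moves:
  motion:
    - [0,0,0,-0.001,0,-0.015,5]
    - [0,0,0,-0.001,0,-0.03,5]
    - [0,0,0,-0.001,0,-0.04,5]
    - [0,0,0,-0.001,0,-0.047,5]
    - [0,0,0,-0.001,0,-0.0505,5]
    - [0,0,0,-0.001,0,-0.0505,5]

```text
t: 19.23
tcp_pos: [0.5863, 0.1656, 0.068]
tcp_rot: [[-0.698, 0.716, 0.0], [0.716, 0.698, 0.0], [-0.0, 0.0, -1.0]]
ft_force: [-0.2, 0.2, -2.7]
grip_width: 0.156
grasp_force: 106.0
```

Emit:
apply_moves:
  motion:
    - [0,0,0,0,0,-0.0004,5]
    - [0,0,0,0,0,-0.0008,5]
    - [0,0,0,0,0,-0.0008,5]

```text
t: 19.6
tcp_pos: [0.5863, 0.1656, 0.0675]
tcp_rot: [[-0.698, 0.716, 0.0], [0.716, 0.698, 0.0], [-0.0, 0.0, -1.0]]
ft_force: [0.1, -0.5, -0.9]
grip_width: 0.154
grasp_force: 106.1
```

Emit:
apply_moves:
  motion:
    - [0,0,0,0,0,0,85]
    - [0,0,0,0,0,0,85]
    - [0,0,0,0,0,0,85]
    - [0,0,0,0,0,0,85]
    - [0,0,0,0,0,0,85]
    - [0,0,0,0,0,0,85]
    - [0,0,0,0,0,0.05,85]
    - [0,0,0,0,0,0.11,85]
    - [0,0,0,0,0,0.17,85]
    - [0,0,0,0,0,0.21,85]
    - [0,0,0,0,0,0.21,85]
    - [0,0,0,0,0,0.21,85]

```text
t: 21.1
tcp_pos: [0.5858, 0.1655, 0.2239]
tcp_rot: [[-0.698, 0.716, -0.001], [0.716, 0.698, -0.0], [0.001, -0.001, -1.0]]
ft_force: [-0.8, -0.9, -0.1]
grip_width: 0.995
grasp_force: 0.0
```

```bash
python3 q.py; python3 - <<'E'
from h import *
w=robot.read_camera('wrist')[...,::-1][130:310,240:420];s=robot.read_camera('side')[...,::-1][310:450,290:430]
cv2.imwrite('pics/c5.png',np.hstack([cv2.resize(w,(400,400)),cv2.resize(s,(400,400))]))
E
```

```text
21.1 [-0.78 -0.86 -0.1 ] [ 0.022 -0.012 -0.018] 134.25359510182122
```

View pics/c5.png

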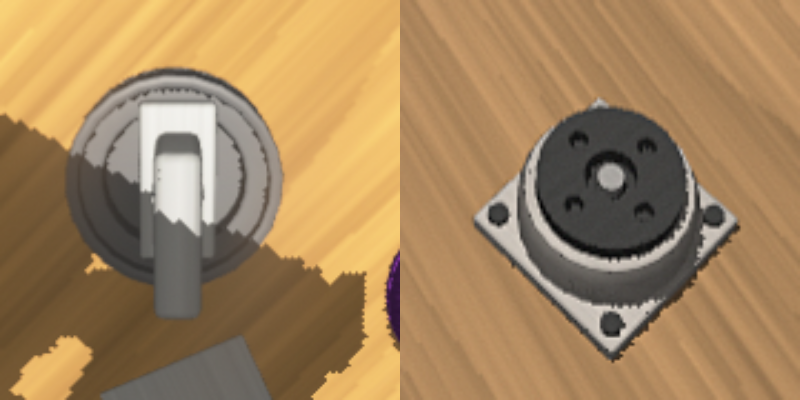

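The spanner stands upright with its foot inside the stand's recess (crop around (178,180)). The ring's holes have clearly turned since the start.

```bash
python3 -c "
from workcell import robot
print(robot.close_job())"
```

```text
the job is handed in; nothing more can be done
None
```

The ring was turned to its stop (torque rose from about 0.2 to 0.92 N m there), the spanner is back upright and released in its grey stand, and the job was handed in at about 21 s; no verdict came back.

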